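# Adapter board from the barbed hook to the test nest

## Task

Take the yellow adapter board off the barbed hook by raising it a little inside its window, tilting it and backing it over the red barbed tip. Lay it front side up on the sloping wooden rest with its window end uphill and let go of it there, then take it again from there and seat it fully home and flat in the test nest, front side up, window end at the red end. Leave the other things on the bench where they are, and do not drop the board.

Things in the scene. Friction and masses are not known exactly. Their poses are not given: they have to be found in the camera images.
- adapter: Yellow board, 150 mm long, 10 mm thick, 0.1 to 0.2 kg, hanging upright by its window on the hook's bar, front to the hook's tip. Origin: its centre. z: lengthwise to the window end; x: across; +y: out of its front. Wide part 56 mm wide, z -75 to +25 mm; neck 40 mm wide, z +25 to +75. Back plain; on the front a black block 40 mm wide, 12 mm high, z -69 to -51.
- adapter_window (a point): Centre of the window through the board's neck, at (0, 0, 51) mm in the board's frame. The window is 28 mm wide (x) and 22 mm high (z +40 to +62 mm). While hanging, its upper edge rests on the bar.
- hookstand: Fixed stand: base 140 x 130 x 12 mm (y -70 to +60), post 18 x 14 mm at y = -45 mm, top at z = 206. Origin under the base, z up. A flat bar 14 mm wide (x), 6 mm thick runs from the post along +y, centreline at z = 190, to the bend at y = 42; there the red tip rises 55 degrees from level, towards +y, 22 mm long.
- hook_bend (a point): Bar's centreline at the bend, (0, 42, 190) mm in the stand's frame. An upright board cannot pass the tip, the window is too low: it passes when tilted 25 to 60 degrees, lower end swung out to the stand's +y and top back towards the post, the window's centre following the bar's and then the tip's centreline.
- hook_tip (a point): End of the red tip on its centreline, (0, 54.6, 208) mm in the stand's frame. A 9 mm thick barb bead lies across it on its upper (post) side.
- rest: Fixed sloping wooden rest, foot 110 x 130 x 10 mm. Origin under the foot, z up. A board 32 mm wide slopes at 45 degrees, rising towards -y, 120 mm long from a dark lip at its low (+y) end that stands 8 mm above the slope; top at about z = 100 mm. The adapter lies with its back on the slope, lower end against the lip, window end up at -y.
- rest_seat (a point): Where the adapter's origin lies when it lies on the rest against the lip: (0, 0.5, 71.6) mm in the rest's frame.
- nest: Fixed nest, foot 130 x 210 x 10 mm (long along y). Origin under the foot, z up. Grey floor 34 mm wide, top at z = 30. Six lugs flared outwards, tops at z = 42: one at each end, two on each long side at y = +66 and -16, each 14 mm wide; 2.5 mm play round the board at floor level. The -y end lug is red. Room for fingers beside the floor from y = -5 to +55 mm.
- nest_seat (a point): Where the adapter's origin lies when seated, front up, its z axis along the nest's -y: (0, 0, 35) mm in the nest's frame.
- nest_red_end (a point): Where the centre of the adapter's window lies when seated, towards the red lug: (0, -51, 35) mm in the nest's frame.
- spare: Bystander: a blue spare board of the same shape lying flat, 150 x 56 x 22 mm; origin under its plate's centre.
- clamp: Bystander: orange clamp lying flat, about 75 x 120 x 16 mm.
- driver: Bystander: screwdriver lying flat, about 200 mm long.
- tape: Bystander: black tape roll, 90 mm across, 19 mm high; origin under its centre.
- cleaner: Bystander: white bottle 54 mm across, 110 mm high; origin under its centre.
- cup: Bystander: grey cup 72 mm across, 70 mm high; origin under its centre.
Not all that is in view belongs to the job. What is meant by the adapter is not green, and is the smaller of those in its own colour. Leave any blue look-alike of the hookstand alone.

How it is judged (in metres and radians):
On the way, in this order (a step that is already met when the one before it is completed fails the run):
1. the board is off the hook and clear of it (distance between adapter_window and hook_tip above 0.1 m and contact force between adapter and hookstand below 0.05 N), for 0.1 s.
2. the board lies front up on the sloping rest (within 20 mm of its seat), window end uphill, let go and still (distance between adapter and rest_seat below 0.02 m and angle between adapter's own y axis and vertical between 0.6 and 0.98 rad and angle between the x axis of adapter and the x axis of rest, either way round below 0.2 rad and y of adapter_window in the frame of rest below -0.01 m and contact force between adapter and the fingers below 0.1 N and linear speed of adapter below 0.03 m/s), for 0.2 s.
At the end, for the whole second after the job is handed in: The adapter board lies flat in the nest on its floor (height within 3 mm, tilt under 0.07 rad), front side up, its centre within 6 mm of the nest's seat, its window within 8 mm of the place at the red end, aligned within 0.1 rad, released and at rest (horizontal distance between adapter and nest_seat below 0.006 m and horizontal distance between adapter_window and nest_red_end below 0.008 m and z of adapter in the frame of nest_seat between -0.003 and 0.003 m and angle between adapter's own y axis and vertical below 0.07 rad and angle between the x axis of adapter and the x axis of nest, either way round below 0.1 rad and linear speed of adapter below 0.02 m/s and contact force between adapter and the fingers below 0.1 N); the robot touches nothing.
It fails at once if another thing on the bench is moved more than 40 mm (distance of any of spare, clamp, driver, tape, cleaner, cup from where it was at the start of the episode above 0.04 m).
It fails at once if the board is dropped (it moves faster than 1.5 m/s) (linear speed of adapter above 1.5 m/s).
It also fails if it takes over 59 s, if anything falls off the work surface, if the arm or the gripper's body presses on something with over 40 N, if the wrist force passes 120 N, or if a joint passes its speed limit or range.

## Robot

A 7-joint arm with a two-finger parallel gripper is mounted at the origin on the work surface. World frame = base frame: x ahead of the robot, y to its left, z up, the work surface at z = 0. Lengths are in m, angles in degrees, forces in N, time in s.
With the tool pointing down it reaches from about 0.425 to 0.825 m from the base axis. Payload 3.6 kg.
Tool frame: the origin (TCP) lies on the centre line of the jaws, within the pads' length; the fingertips stand 8 mm ahead of it and the grasp point (between the pads) lies 11 mm behind it; z points along the fingers, y is the line along which they close (so a half turn about z gives the same grasp; the last joint's range is limited). The gripper opens to 85 mm and grips with 20 to 120 N. Pads are 22 mm wide; open, the fingers measure 114 mm over their backs; the gripper's body (76 mm by 85 mm) begins 54 mm behind the grasp point. The pads swing forward as they close: fully open they stand 13 mm farther back than shut.
Start: joints at [71.992, 35.231, -0.722, 81.555, 0.464, 63.22, -2.315], TCP at [0.185, -0.623, 0.239] pointing down, gripper open.
Joint ranges: [-178.69, 178.69], [-17.37, 117.87], [-77.05, 75.6], [15.02, 138.74], [-78.02, 258.01], [0.78, 113.62], [-162.83, 162.83]. Speed limits (degrees/s): [159.86, 159.86, 180, 180, 180, 180, 180].

## Interface

Orientations are given as a 3x3 rotation matrix whose columns are the frame's x, y, z axes.
In Python, from workcell import * gives the robot as it stands. The module is installed in compiled form; this text tells all that it offers.
- The arm moves only by the tool send_rows, never from a script. Its argument "commands" is one flat list of numbers, 5 for each row, row after row: the gripper command: -1 is fully open, 1 is shut, values between are in proportion, then the shift along the world's x, y, z in mm, then the turn about the world's z in rad. In form: [jaw, tx, ty, tz, spin, jaw, tx, ty, tz, spin, ...]. A call has 1 to 20 rows; each row is the pose to reach, as a shift and turn from the pose commanded when the call began; what a row does not reach only later rows make up. A row lasts 1/12 s, in which the tool goes at most 41.7 mm and 7.16 degrees, less where a joint would pass 70% of its speed; a pose out of reach is approached as far as the arm can. A call with a gripper value outside its range is refused whole. The fingers move at their own pace and stop on an object; "newtons" is the grip in N (left out, the last holds). Time passes only in rows, so rows that repeat a pose let the fingers close. It gives the time, the measured TCP pose, the force, the opening and the grip force at its end, in the units of the state.
- observe(): the state, without advancing time (a new reading comes with each control period).
- get_image(name): name is "scene" or "top"; returns the picture (480x640x3 uint8, red, green, blue); there is no depth.
- camera_params(name): a dict with "K" (3x3 intrinsics, pixels), "k1" (the pictures are not rectified: a ray, as slopes to the right and down, at radius r is drawn at 1 + k1 r^2 times it, then the intrinsics apply), "position" and "orientation" of the camera in the world. Camera axes: x right, y up, looking along -z (the intrinsics and any distortion apply to the point x, -y, -z); pixel columns grow to the right and rows downward; lengths in m; the calibration is good to about 2 mm. A picture is of the moment at which its call begins. camera_params takes no time and is no camera call.
- job_done(): hands the job in; it is judged then, once.
Trained networks look in the newest picture that a camera, given by its name, has taken for a name from the list of things; names that differ only in an ending like _2 or _b are one class to them, and where a whole thing is asked for, a point or a joint stands for the part that bears it (a point fixed in the world has none). Each returns a list of dicts, best first, with "p" (0 to 1); they miss things now and then, are a little off and sometimes report something else, mostly with a low value. They report only what shows in the picture. A call takes as long as a camera call. They do not tell look-alikes from the thing itself.
- find_in(camera, label): "at" ([x, y, z] in m, in world coordinates, good to about 4 mm: the middle of the surface that is visible of it).
- trace(camera, label): "pixels" (480x640 bool, what is visible of it).
- tip_of(camera, label): "at" ([x, y, z] in m, in world coordinates, good to about 4 mm: a listed point, or the origin of a listed thing).
The state is a dict: "clock": time; "joint_positions": joint angles; "dq": joint speeds; "joint_efforts": joint torques, N m; "tcp_pos": TCP position; "ee_rot": TCP orientation; "contact_force": force on the tool from outside, world axes, zero at the start; "wrist_torque": the same for the moment, N m; "finger_gap": finger opening in m; "grasp_force": force on a finger pad.
Only numpy, scipy, OpenCV 4.12 (cv2) and the standard library are available. Lean on these libraries where they do the work, as an engineer would, in place of code of your own. Each camera call takes 0.05 s, during which the arm holds its last target. There are 200 camera calls.

## Working session

There is one attempt and no reset: what is moved stays moved. The work goes in short steps, Python scripts to look and compute and a tool call to move; the robot and the scene stay as the last step left them, time stands still between calls to the robot, and variables do not carry over. Pictures are saved under pics/ and viewed, at most 10 in all, crops included, and the job is handed in when it is done.

Besides the shell and the picture viewer there is one more tool, called in YAML: its name, and indented under it one key for each argument. send_rows: Moves the arm, as the interface text tells. Its arguments: {"type":"object","properties":{"commands":{"type":"array","items":{"type":"number"}},"newtons":{"type":"number"}},"required":["commands"]}

```bash
mkdir -p pics; cat > h.py <<'E'
from workcell import *
import numpy as np, cv2
np.set_printoptions(precision=4,suppress=True)
def proj(cam,P):
    c=camera_params(cam);R=np.array(c["orientation"]);p=(np.atleast_2d(P)-np.array(c["position"]))@R
    s=np.c_[p[:,0],-p[:,1]]/(-p[:,2:]);s*=1+c["k1"]*(s**2).sum(1,keepdims=True)
    K=np.array(c["K"]);return s*[K[0,0],K[1,1]]+[K[0,2],K[1,2]]
def ray(cam,uv):
    c=camera_params(cam);K=np.array(c["K"]);d=(np.array(uv,float)-[K[0,2],K[1,2]])/[K[0,0],K[1,1]];s=d.copy()
    for _ in range(20): s=d/(1+c["k1"]*(s@s))
    v=np.array(c["orientation"])@[s[0],-s[1],-1];return np.array(c["position"]),v/np.linalg.norm(v)
def atz(cam,uv,z):
    o,v=ray(cam,uv);return o+v*(z-o[2])/v[2]
def snap(cam,fn=None):
    im=get_image(cam)
    if fn: cv2.imwrite("pics/"+fn,im[:,:,::-1])
    return im
E
python3 - <<'E'
from h import *
for c in("scene","top"):
    snap(c,c+"0.png");print(camera_params(c))
    for l in("adapter","adapter_window","hookstand","hook_bend","hook_tip","rest","rest_seat","nest","nest_seat","nest_red_end"):
        print(c,l,[(np.array(d["at"]),round(d["p"],2)) for d in tip_of(c,l)[:3]])
print(observe())
E
```

```text
{'K': array([[473.1773,   0.    , 320.4758],
       [  0.    , 473.1773, 233.719 ],
       [  0.    ,   0.    ,   1.    ]]), 'k1': -0.09361104627139082, 'position': array([ 1.3751, -0.0141,  0.9099]), 'orientation': array([[-0.1241, -0.6557,  0.7447],
       [ 0.9922, -0.0899,  0.0862],
       [ 0.0104,  0.7496,  0.6618]])}
scene adapter [(array([ 0.3207, -0.3443,  0.0986]), 0.92), (array([ 0.5732, -0.5134,  0.0741]), 0.76), (array([ 0.5021, -0.3469, -0.0031]), 0.47)]
scene adapter_window [(array([ 0.3206, -0.3445,  0.1637]), 0.93), (array([ 0.5685, -0.5112,  0.1267]), 0.84), (array([ 0.5082, -0.3361,  0.1857]), 0.6)]
scene hookstand [(array([ 0.2942, -0.5008,  0.0039]), 0.8), (array([ 0.5016, -0.348 , -0.0036]), 0.7)]
scene hook_bend [(array([ 0.5289, -0.3116,  0.1907]), 0.85), (array([ 0.3098, -0.4604,  0.1903]), 0.84), (array([ 0.4917, -0.0118, -0.0049]), 0.31)]
scene hook_tip [(array([ 0.3125, -0.4445,  0.2079]), 0.94), (array([ 0.5358, -0.3047,  0.2083]), 0.7), (array([ 0.7403, -0.04  ,  0.0021]), 0.43)]
scene rest [(array([ 0.4925, -0.0132, -0.0019]), 0.82), (array([ 0.5039, -0
[... 1771 characters left out ...]
 [(array([0.5428, 0.1945, 0.0354]), 0.73), (array([ 0.5378, -0.3004,  0.2118]), 0.29)]
{'clock': 1.1, 'joint_positions': array([71.9914, 35.2297, -0.7239, 81.5543,  0.4645, 63.2192, -2.3163]), 'dq': array([-0.0042,  0.0449,  0.0337,  0.0465,  0.0273, -0.004 ,  0.0339]), 'joint_efforts': array([  0.0001, -46.9112,   0.2595, -17.1342,   0.0101,   0.0017,
        -0.    ]), 'tcp_pos': array([ 0.1845, -0.6232,  0.2393]), 'ee_rot': array([[ 0.9589,  0.2839,  0.    ],
       [ 0.2839, -0.9589,  0.    ],
       [ 0.0001, -0.    , -1.    ]]), 'contact_force': array([ 0.0082, -0.4614,  0.248 ]), 'wrist_torque': array([ 0.0346,  0.0283, -0.0297]), 'grasp_force': 0.0, 'finger_gap': 0.08519032462982644}
```

View pics/scene0.png

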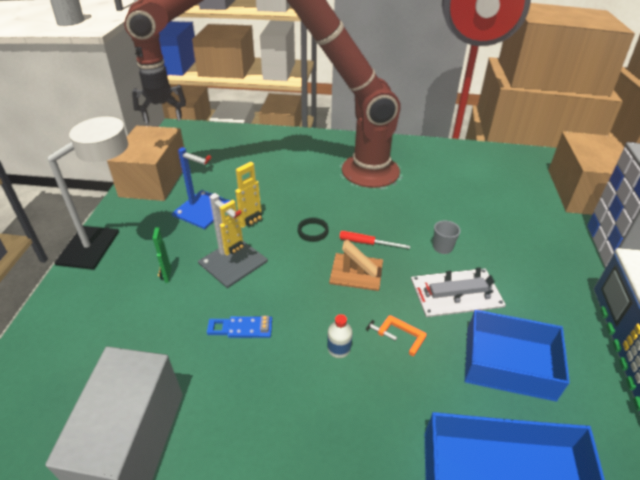

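View pics/top0.png

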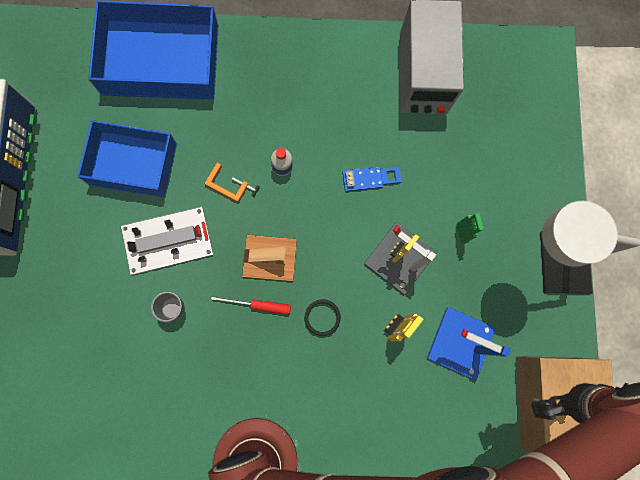

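```bash
cat > fit.py <<'E'
from h import *
from scipy.optimize import minimize
def box(x0,x1,y0,y1,z0,z1): return np.array([[x,y,z] for x in(x0,x1) for y in(y0,y1) for z in(z0,z1)])/1e3
M={"hookstand":np.vstack([box(-70,70,-70,60,0,12),box(-9,9,-52,-38,12,206),box(-7,7,53,56,206,210)]),
"rest":np.vstack([box(-55,55,-65,65,0,10),box(-16,16,-48,-44,96,100)]),
"nest":np.vstack([box(-65,65,-105,105,0,10)]),
"adapter":np.vstack([box(-28,28,-5,5,-75,25),box(-20,20,-5,5,25,75),box(-20,20,5,17,-69,-51)])}
def hullmask(uv):
    m=np.zeros((480,640),np.uint8);cv2.fillConvexPoly(m,cv2.convexHull((uv*16).astype(np.int32)),1,shift=4);return m>0
def masks(label,near,cams=("scene","top")):
    out={}
    for c in cams:
        get_image(c); n=proj(c,near)[0]
        for d in trace(c,label):
            yx=np.argwhere(d["pixels"])
            if len(yx)>20 and np.linalg.norm(yx.mean(0)[::-1]-n)<25: 
                m=np.uint8(d["pixels"]);nn,lab,st,_=cv2.connectedComponentsWithStats(m)
                m=sum((lab==i) for i in range(1,nn) if st[i,4]>0.03*m.sum())
                yx=np.argwhere(m);out[c]=hullmask(yx[:,::-1].astype(float));break
    return out
def fit(label,p0,near,z=0,cams=("scene","top")):
    ms=masks(label,near,cams)
    def f(p,full=False):
        c,s=np.cos(p[2]),np.sin(p[2]);P=M[label]@np.array([[c,s,0],[-s,c,0],[0,0,1]])+[p[0],p[1],p[3] if len(p)>3 else z]
        v=[]
        for k,m in ms.items():
            h=hullmask(proj(k,P));v.append((h&m).sum()/(h|m).sum())
        return v if full else -np.mean(v)
    best=min((minimize(f,np.array(p0)+[0,0,d]+[0]*(len(p0)-3) if False else np.r_[p0[0],p0[1],p0[2]+d,p0[3:]],method="Nelder-Mead",options=dict(initial_simplex=np.r_[p0[0],p0[1],p0[2]+d,p0[3:]]+np.vstack([np.zeros(len(p0)),np.diag([.01,.01,.15,.01][:len(p0)])]))) for d in(-.1,0,.1)),key=lambda r:r.fun)
    print(label,best.x,"yawdeg",np.degrees(best.x[2]),f(best.x,True),list(ms));return best.x
E
python3 - <<'E'
from fit import *
fit("hookstand",[.503,-.346,-.65],[.503,-.346,.06])
fit("rest",[.491,-.013,0.],[.491,-.013,.03])
fit("nest",[.529,.246,.26],[.529,.246,.02])
fit("adapter",[.505,-.340,-.65,.131],[.505,-.34,.131])
fit("adapter",[.505,-.340,-.65,.131],[.505,-.34,.131],cams=("scene",))
b=[]
a=np.concatenate([cv2.resize(snap("top")[200:300,360:445],None,fx=5,fy=5,interpolation=2),cv2.resize(get_image("scene")[180:290,185:275],(375,500),interpolation=2)],1)
cv2.imwrite("pics/c1.png",a[:,:,::-1])
b=np.concatenate([cv2.resize(get_image("top")[220:300,230:310],None,fx=5,fy=5,interpolation=2),cv2.resize(get_image("scene")[235:290,325:395],(400,400),interpolation=2)],1)
cv2.imwrite("pics/c2.png",b[:,:,::-1])
E
```

```text
hookstand [ 0.5048 -0.3477 -0.6885] yawdeg -39.44600211677114 [np.float64(0.9588776003870344), np.float64(0.949467170849089)] ['scene', 'top']
rest [ 0.4912 -0.015  -0.0578] yawdeg -3.3107338166169216 [np.float64(0.9181258873639375), np.float64(0.9791937581274383)] ['scene', 'top']
nest [0.5292 0.2472 0.2707] yawdeg 15.509415781541724 [np.float64(0.9559408754974418), np.float64(0.9795963628298958)] ['scene', 'top']
adapter [ 0.5082 -0.3416 -0.5927  0.1344] yawdeg -33.957296859808416 [np.float64(0.9261363636363636), np.float64(0.8310185185185185)] ['scene', 'top']
adapter [ 0.5059 -0.3447 -0.6094  0.1317] yawdeg -34.9186461218628 [np.float64(0.9609151572926596)] ['scene']
```

View pics/c1.png

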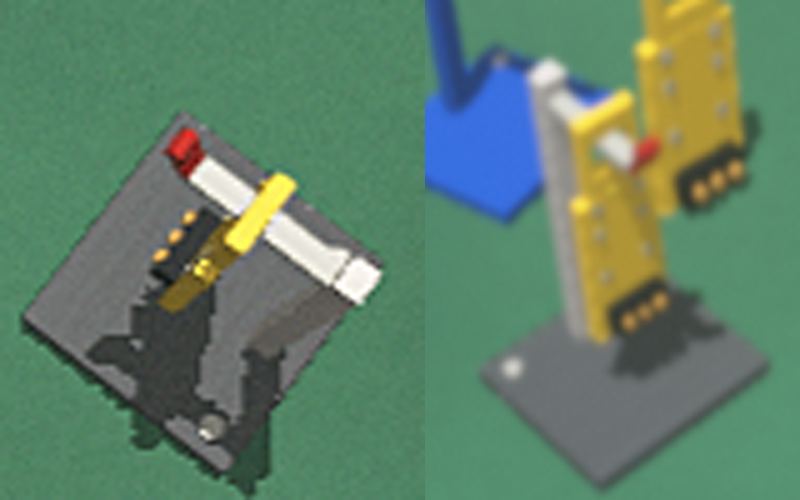

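View pics/c2.png

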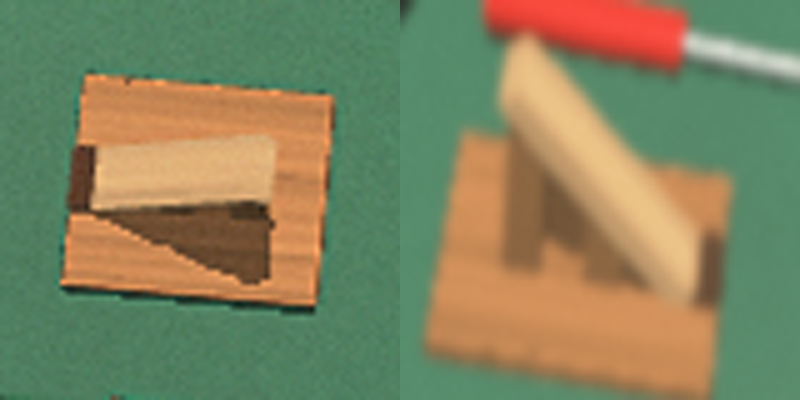

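```bash
cat > sim.py <<'E'
import numpy as np
u=np.array([np.cos(np.radians(55)),np.sin(np.radians(55))]);n=np.array([-u[1],u[0]]);bend=np.array([42.,190.])
def seg(p,a,b):
    t=np.clip(((p-a)@(b-a))/((b-a)@(b-a)),0,1);return np.linalg.norm(p-a-t[:,None]*(b-a),axis=1)
def obst(bead):
    S=[]
    for y in np.linspace(-30,42,37):
        for z in (187,188.5,190,191.5,193):S.append((y,z))
    for s in np.linspace(0,22,23):
        for k in np.linspace(-3,3,5):S.append(bend+s*u+k*n)
    for a in np.linspace(0,2*np.pi,24):S.append(bend+18*u+bead*n+4.5*np.array([np.cos(a),np.sin(a)]))
    return np.array(S)
def pen(P,th,O,piv):
    c,s=np.cos(th),np.sin(th);d=O-P;y=d[:,0]*c+d[:,1]*s;z=-d[:,0]*s+d[:,1]*c+piv
    def bx(y,z,z0,z1): return np.minimum(np.minimum(5-abs(y),z-z0),z1-z)
    return max(bx(y,z,62,75).max(),bx(y,z,-75,40).max())
T=np.radians(np.arange(-20,85,1.))
def run(path,bead=4,piv=16,off=(0,0),step=1.,verbose=False):
    O=obst(bead);th=0;log=[];P0=np.array(path[0],float)
    for q in path:
        q=np.array(q,float);k=max(1,int(np.ceil(np.linalg.norm(q-P0)/step)))
        for i in range(1,k+1):
            P=P0+(q-P0)*i/k+np.array(off)
            v=np.array([pen(P,t,O,piv) for t in T]);ok=np.where(v<=0.3)[0]
            if len(ok)==0: th=T[v.argmin()];log.append((P.round(1),np.degrees(th).round(),"JAM",round(v.min(),1)))
            else: th=T[ok[abs(T[ok]-th).argmin()]];log.append((P.round(1),np.degrees(th).round(),"ok",0))
        P0=q
    return th,log
E
cat > t.py <<'E'
from sim import *
import sys
def summary(path,**k):
    th,log=run(path,**k);j=[l for l in log if l[2]=="JAM"]
    return round(float(np.degrees(th))),len(j),max([l[3] for l in j],default=0),j[:1]
paths={
"A":[(4,147),(4,155),(41,155),(55,155),(62,160),(66,166),(74,178),(90,200)],
"B":[(4,147),(4,155),(41,155),(50,157),(58,160),(65,164),(72,174),(82,188),(95,205)],
"C":[(4,147),(4,155),(41,155),(60,155),(68,158),(74,166),(82,178),(100,205)],
"D":[(4,147),(4,155),(41,155),(60,158),(70,165),(80,180),(100,205)],
}
for k,p in paths.items():
    for off in((0,0),(3,0),(-3,0),(0,3),(0,-3)): print(k,off,*summary(p,off=off))
E
python3 t.py
```

```text
A (0, 0) 35 0 0 []
A (3, 0) 43 0 0 []
A (-3, 0) 29 0 0 []
A (0, 3) 31 0 0 []
A (0, -3) 64 0 0 []
B (0, 0) 36 0 0 []
B (3, 0) 45 0 0 []
B (-3, 0) 30 0 0 []
B (0, 3) 32 0 0 []
B (0, -3) 63 0 0 []
C (0, 0) 6 0 0 []
C (3, 0) 1 0 0 []
C (-3, 0) 50 0 0 []
C (0, 3) 61 0 0 []
C (0, -3) 47 0 0 []
D (0, 0) 49 0 0 []
D (3, 0) 52 0 0 []
D (-3, 0) 39 0 0 []
D (0, 3) 42 0 0 []
D (0, -3) 54 0 0 []
```

send_rows:
  commands: [-1,0,0,60,0,-1,0,0,60,0.1,-1,322,280,60,0.6,-1,322,280,60,0.6,-1,322,280,60,0.6,-1,322,280,60,0.6,-1,322,280,60,0.6,-1,322,280,60,0.6,-1,322,280,60,0.6,-1,322,280,60,0.6,-1,322,280,60,0.6,-1,322,280,60,0.6,-1,322,280,60,0.6,-1,322,280,60,0.6,-1,322,280,60,0.6,-1,322,280,60,0.6,-1,322,280,60,0.6]
  newtons: 30

```text
clock: 3.62
tcp_pos: [0.5048, -0.3455, 0.2993]
ee_rot: [[0.634, 0.773, -0.001], [0.773, -0.634, -0.001], [-0.002, -0.0, -1.0]]
contact_force: [-0.7, 0.0, 0.4]
finger_gap: 0.0854
grasp_force: 0.0
```

send_rows:
  commands: [-1,0,0,-30,0,-1,0,0,-60,0,-1,0,0,-80,0,-1,0,0,-100,0,-1,0,0,-120,0,-1,0,0,-135,0,-1,0,0,-145,0,-1,0,0,-154,0,-1,0,0,-154,0,-1,0,0,-154,0]

```text
clock: 4.45
tcp_pos: [0.5064, -0.3438, 0.1455]
ee_rot: [[0.632, 0.775, 0.0], [0.775, -0.632, -0.0], [-0.0, 0.0, -1.0]]
contact_force: [-0.1, -0.1, -0.0]
finger_gap: 0.0856
grasp_force: 0.0
```

```bash
python3 - <<'E'
from h import *
a=np.concatenate([cv2.resize(get_image("top")[200:300,360:445],None,fx=5,fy=5,interpolation=2),cv2.resize(get_image("scene")[180:290,185:275],(375,500),interpolation=2)],1)
cv2.imwrite("pics/c3.png",a[:,:,::-1]);o=observe();print(o["tcp_pos"],o["contact_force"],o["clock"])
E
```

```text
[ 0.5071 -0.3438  0.1464] [-0.0861  0.7035  0.8458] 4.55
```

View pics/c3.png

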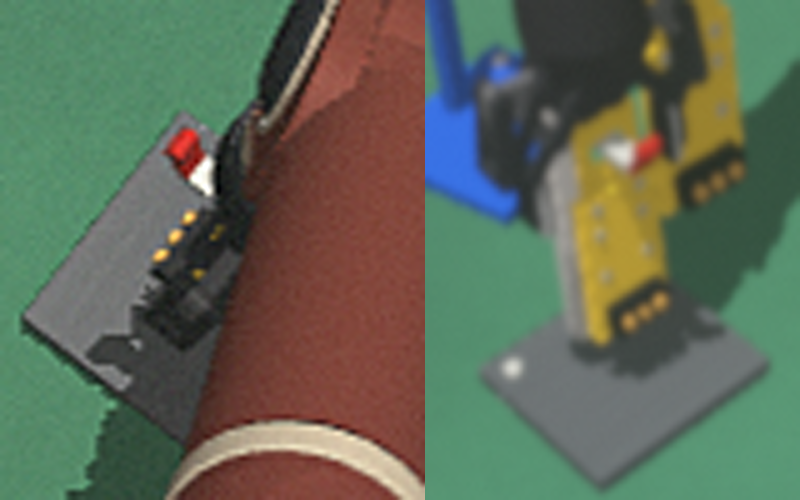

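send_rows:
  commands: [-1,-4,3,-4,0,-1,-4,3,-4,0,1,-4,3,-4,0,1,-4,3,-4,0,1,-4,3,-4,0,1,-4,3,-4,0,1,-4,3,-4,0,1,-4,3,-4,0,1,-4,3,-4,0,1,-4,3,-4,0,1,-4,3,-4,0,1,-4,3,-4,0]
  newtons: 30

```text
clock: 5.55
tcp_pos: [0.5032, -0.3407, 0.142]
ee_rot: [[0.631, 0.776, 0.002], [0.776, -0.631, -0.001], [0.0, 0.002, -1.0]]
contact_force: [0.8, -0.4, 5.4]
finger_gap: 0.0554
grasp_force: 31.4
```

```bash
python3 - <<'E'
from h import *
a=np.concatenate([cv2.resize(get_image("top")[200:300,360:445],None,fx=5,fy=5,interpolation=2),cv2.resize(get_image("scene")[180:290,185:275],(375,500),interpolation=2)],1)
cv2.imwrite("pics/c4.png",a[:,:,::-1]);o=observe();print(o["tcp_pos"],o["contact_force"],o["clock"])
E
```

```text
[ 0.5032 -0.3406  0.142 ] [ 0.5428 -0.0953  5.7233] 5.65
```

View pics/c4.png

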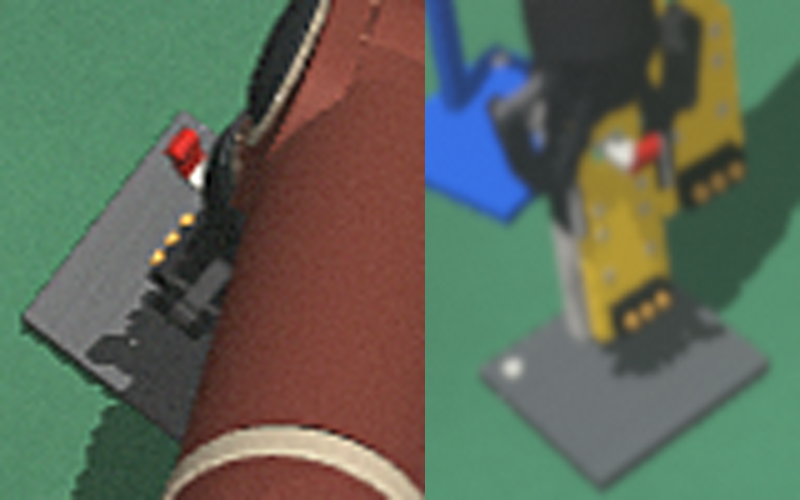

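send_rows:
  commands: [1,0,0,4,0,1,0,0,8,0,1,0,0,8,0,1,6,8,8,0,1,11,14,8,0,1,16,20,8,0,1,20,25,8,0,1,22,27,8,0,1,22,27,8,0]
  newtons: 30

```text
clock: 6.4
tcp_pos: [0.5242, -0.3128, 0.1491]
ee_rot: [[0.63, 0.776, -0.002], [0.776, -0.63, -0.0], [-0.001, -0.001, -1.0]]
contact_force: [-1.2, -0.7, -0.3]
finger_gap: 0.0553
grasp_force: 31.3
```

send_rows:
  commands: [1,2,2.5,0.5,0,1,4,5,1,0,1,6,7.5,1.5,0,1,8,10,2,0,1,10,12.5,2.5,0,1,12,15,3,0,1,12,15,3,0]

```text
clock: 6.98
tcp_pos: [0.5342, -0.302, 0.1524]
ee_rot: [[0.634, 0.773, -0.003], [0.773, -0.634, -0.004], [-0.005, 0.0, -1.0]]
contact_force: [-3.6, -4.7, 1.3]
finger_gap: 0.055
grasp_force: 32.2
```

```bash
python3 - <<'E'
from h import *
a=np.concatenate([cv2.resize(get_image("top")[200:300,360:445],None,fx=5,fy=5,interpolation=2),cv2.resize(get_image("scene")[180:290,185:275],(375,500),interpolation=2)],1)
cv2.imwrite("pics/c5.png",a[:,:,::-1]);o=observe();print(o["tcp_pos"],o["contact_force"],o["clock"])
E
```

```text
[ 0.5346 -0.3016  0.1525] [-3.6709 -4.0498  0.2091] 7.0833
```

View pics/c5.png

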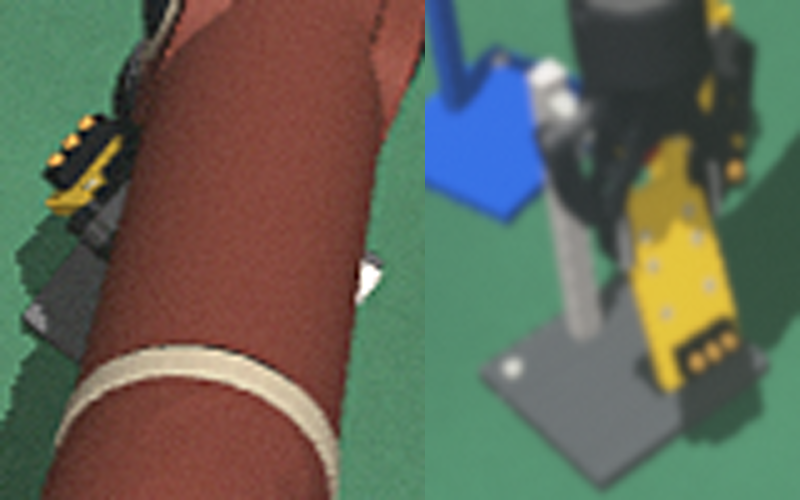

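send_rows:
  commands: [1,2,2.5,2,0,1,4,5,4.5,0,1,6,7.7,7,0,1,7.5,9.5,10,0,1,9,11.5,13,0,1,10.5,13.5,17,0,1,12.6,15.5,22,0,1,14.5,18,26,0,1,17,21,31,0,1,20,25,37,0,1,25,31,47,0,1,25,31,47,0]

```text
clock: 8.08
tcp_pos: [0.5651, -0.2644, 0.2024]
ee_rot: [[0.628, 0.778, 0.007], [0.778, -0.628, 0.001], [0.005, 0.005, -1.0]]
contact_force: [1.6, 0.9, -1.5]
finger_gap: 0.0549
grasp_force: 33.3
```

```bash
python3 - <<'E'
from h import *
a=np.concatenate([cv2.resize(get_image("top")[170:290,340:445],(437,500),interpolation=2),cv2.resize(get_image("scene")[160:290,185:290],(360,500),interpolation=2)],1)
cv2.imwrite("pics/c6.png",a[:,:,::-1]);o=observe();print(o["tcp_pos"],o["contact_force"],o["clock"])
E
```

```text
[ 0.5626 -0.2663  0.2002] [ 0.2648 -0.3426 -2.7159] 8.1833
```

View pics/c6.png

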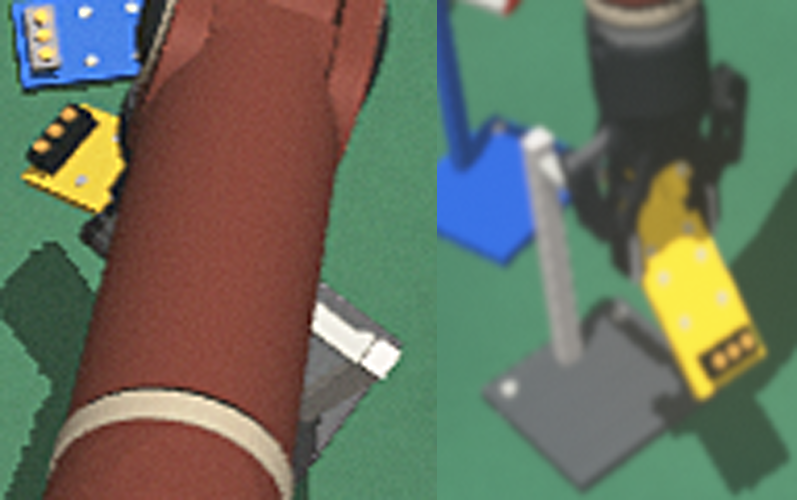

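send_rows:
  commands: [1,10,12,20,0,1,20,25,40,0,1,20,50,50,0.05,1,10,75,50,0.13,1,0,100,50,0.21,1,-10,125,50,0.29,1,-20,150,50,0.37,1,-30,175,50,0.45,1,-45,200,50,0.53,1,-60,225,50,0.6,1,-68,238,40,0.62,1,-70,242,30,0.62,1,-70,242,20,0.62,1,-70,242,20,0.62,1,-70,242,20,0.62]

```text
clock: 9.43
tcp_pos: [0.4911, -0.0257, 0.2189]
ee_rot: [[0.064, 0.998, -0.002], [0.998, -0.064, -0.0], [-0.0, -0.001, -1.0]]
contact_force: [0.4, -1.0, -2.3]
finger_gap: 0.0546
grasp_force: 33.2
```

```bash
cat > fit2.py <<'E'
from fit import *
def fitboard(p0,cams=("scene","top"),yaw=None,free=(0,1,2,3),verbose=True):
    """p=[x,y,z,tilt]; yaw fixed; tilt about board x, top toward -y_yaw"""
    ms=masks("adapter",p0[:3],cams);p0=np.array(p0,float)
    def pts(p):
        c,s=np.cos(yaw),np.sin(yaw);ct,st=np.cos(p[3]),np.sin(p[3])
        R=np.array([[c,-s,0],[s,c,0],[0,0,1]])@np.array([[1,0,0],[0,ct,-st],[0,st,ct]]);return M["adapter"]@R.T+p[:3]
    def f(p,full=False):
        v=[]
        for k,m in ms.items(): h=hullmask(proj(k,pts(p)));v.append((h&m).sum()/(h|m).sum())
        return v if full else -np.mean(v)
    b=min((minimize(f,p0,method="Nelder-Mead",options=dict(initial_simplex=(p0+[0,0,0,d])+np.vstack([np.zeros(4),np.diag([.008,.008,.008,.2])]))) for d in(-.2,0,.2)),key=lambda r:r.fun)
    print("board",b.x[:3],"tilt",np.degrees(b.x[3]),f(b.x,True),list(ms));return b.x,ms,pts
E
python3 - <<'E'
from fit2 import *
o=observe();T=o["tcp_pos"];yaw=np.arctan2(*o["ee_rot"][1::-1,1]);print(T,o["ee_rot"][:,1],np.degrees(yaw),o["clock"],o["contact_force"])
yd=np.array([-np.sin(yaw),np.cos(yaw),0]);p=T+yd*.012+[0,0,-.005]
fitboard([*p,.75],yaw=yaw)
fitboard([*p,.75],yaw=yaw,cams=("scene",))
for c in("scene","top"):
    for l in("adapter","adapter_window"): print(c,l,[(np.array(d["at"]),round(d["p"],2)) for d in tip_of(c,l)[:2]])
a=np.concatenate([cv2.resize(get_image("top")[170:310,220:340],(430,500),interpolation=2),cv2.resize(get_image("scene")[170:300,310:410],(370,500),interpolation=2)],1)
cv2.imwrite("pics/c7.png",a[:,:,::-1])
E
```

```text
[ 0.4911 -0.0257  0.2189] [ 0.998  -0.0636 -0.0015] -3.6475929006053605 9.4333 [ 0.4193 -0.9702 -2.305 ]
board [ 0.4962 -0.0187  0.2154] tilt 42.31712657924379 [np.float64(0.9119617224880383)] ['scene']
board [ 0.4923 -0.0173  0.2118] tilt 42.221801650887805 [np.float64(0.8792270531400966)] ['scene']
scene adapter [(array([ 0.493 , -0.0166,  0.2121]), 0.73), (array([ 0.3218, -0.3426,  0.1008]), 0.69)]
scene adapter_window [(array([ 0.3226, -0.3438,  0.1649]), 0.76), (array([ 0.4959, -0.0461,  0.2511]), 0.75)]
top adapter [(array([ 0.5693, -0.5152,  0.0746]), 0.82), (array([ 0.322 , -0.3433,  0.0973]), 0.68)]
top adapter_window [(array([ 0.5695, -0.5081,  0.1306]), 0.75), (array([ 0.3205, -0.3425,  0.1661]), 0.58)]
```

View pics/c7.png

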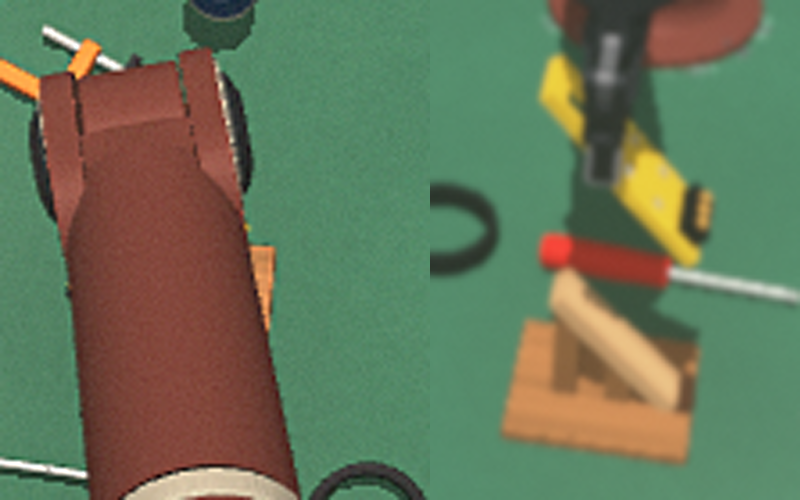

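send_rows:
  commands: [1,0,-2,-25,0,1,0,-2,-50,0,1,0,-2,-75,0,1,0,-2,-95,0,1,0,-2,-110,0,1,0,-2,-120,0,1,0,-2,-126,0,1,0,-2,-129,0,1,0,-2,-132,0,1,0,-2,-132,0]

```text
clock: 10.87
tcp_pos: [0.4921, -0.0269, 0.0876]
ee_rot: [[0.063, 0.998, 0.001], [0.998, -0.063, 0.001], [0.001, 0.001, -1.0]]
contact_force: [0.4, -0.9, -1.6]
finger_gap: 0.0549
grasp_force: 33.2
```

send_rows:
  commands: [1,0,0,-1.5,0,1,0,0,-3,0,1,0,0,-4.5,0,1,0,0,-4.5,0]

```text
clock: 11.2
tcp_pos: [0.4924, -0.0266, 0.0833]
ee_rot: [[0.063, 0.998, 0.002], [0.998, -0.063, 0.001], [0.001, 0.002, -1.0]]
contact_force: [1.0, 1.7, 2.0]
finger_gap: 0.0552
grasp_force: 33.6
```

send_rows:
  commands: [1,0,0,-1.2,0,1,0,0,-2.5,0,1,0,0,-2.5,0,1,0,0,-2.5,0]

```text
clock: 11.53
tcp_pos: [0.4927, -0.0257, 0.0813]
ee_rot: [[0.062, 0.998, 0.003], [0.998, -0.062, 0.002], [0.002, 0.003, -1.0]]
contact_force: [-0.4, 3.5, 6.5]
finger_gap: 0.0554
grasp_force: 34.0
```

```bash
python3 - <<'E'
from fit2 import *
o=observe();T=o["tcp_pos"];yaw=np.arctan2(*o["ee_rot"][1::-1,1])
print(T,o["contact_force"]);fitboard([*(T+[0,.01,-.008]),.75],yaw=yaw)
E
```

```text
[ 0.4927 -0.0257  0.0813] [-0.399   3.548   6.5298]
board [ 0.4953 -0.0164  0.0742] tilt 45.92538370140776 [np.float64(0.9569672131147541), np.float64(0.06472196900638104)] ['scene', 'top']
```

send_rows:
  commands: [-0.45,0,0,0,0,-0.45,0,0,0,0,-0.7,0,0,0,0,-1,0,0,0,0,-1,0,0,0,0,-1,0,0,0,0,-1,0,0,0,0,-1,0,0,0,0]

```text
clock: 12.4
tcp_pos: [0.4915, -0.0273, 0.0802]
ee_rot: [[0.063, 0.998, -0.0], [0.998, -0.063, -0.0], [-0.0, -0.0, -1.0]]
contact_force: [-1.2, -0.2, 0.2]
finger_gap: 0.0855
grasp_force: 0.0
```

```bash
python3 - <<'E'
from fit2 import *
o=observe();T=o["tcp_pos"];yaw=np.arctan2(*o["ee_rot"][1::-1,1])
print(T,o["contact_force"],o["finger_gap"],o["clock"]);fitboard([.493,-.015,.073,.78],yaw=yaw,cams=("scene",))
a=cv2.resize(get_image("scene")[200:320,310:420],(550,600),interpolation=2)
cv2.imwrite("pics/c8.png",a[:,:,::-1])
E
```

```text
[ 0.4915 -0.0273  0.0802] [-1.1507 -0.196   0.2494] 0.08553604850068759 12.4
board [ 0.4898 -0.0175  0.0715] tilt 43.49701769738401 [np.float64(0.9124866595517609)] ['scene']
```

View pics/c8.png

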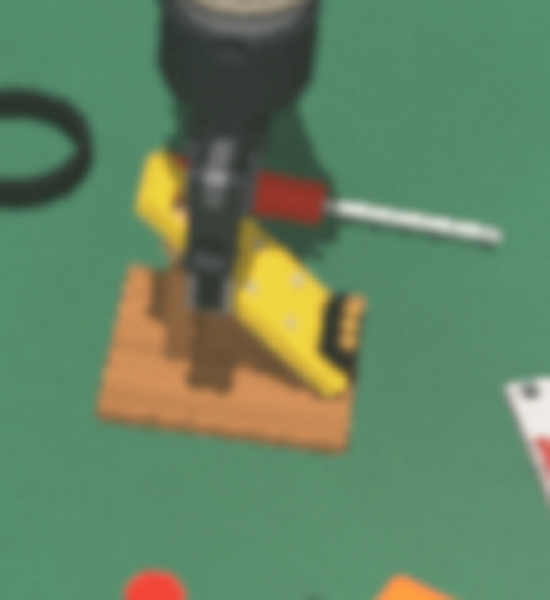

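send_rows:
  commands: [-1,0,0,0,0,-1,0.5,8,-8,0,-1,1,16,-16,0,-1,1.7,24,-25,0,-1,1.7,29,-31,0,-1,1.7,29,-31,0,1,1.7,29,-31,0,1,1.7,29,-31,0,1,1.7,29,-31,0,1,1.7,29,-31,0,1,1.7,29,-31,0,1,1.7,29,-31,0,1,1.7,29,-31,0,1,1.7,29,-31,0,1,1.7,29,-31,0,1,1.7,29,-31,0]
  newtons: 30

```text
clock: 13.88
tcp_pos: [0.4935, 0.0014, 0.0496]
ee_rot: [[0.063, 0.998, 0.001], [0.998, -0.063, -0.0], [-0.0, 0.001, -1.0]]
contact_force: [-0.0, -1.1, 3.5]
finger_gap: 0.0555
grasp_force: 32.5
```

send_rows:
  commands: [1,0,0,10,0,1,0,0,20,0,1,0,0,40,0,1,0,0,65,0,1,0,0,90,0,1,0,10,110,0,1,3,30,120,0.04,1,6,55,120,0.08,1,9,80,120,0.12,1,12,105,120,0.16,1,15,130,120,0.2,1,18,160,120,0.24,1,21,190,120,0.28,1,24,220,120,0.31,1,27,245,120,0.334,1,29,260,115,0.334,1,29,268,110,0.334,1,29,268,110,0.334,1,29,268,110,0.334]

```text
clock: 15.47
tcp_pos: [0.5215, 0.2685, 0.1588]
ee_rot: [[-0.268, 0.964, -0.002], [0.964, 0.268, -0.002], [-0.002, -0.002, -1.0]]
contact_force: [0.9, -0.5, -1.3]
finger_gap: 0.0552
grasp_force: 32.4
```

```bash
python3 - <<'E'
from fit2 import *
o=observe();T=o["tcp_pos"];yaw=np.arctan2(*o["ee_rot"][1::-1,1])
print(T,o["contact_force"],np.degrees(yaw),o["clock"])
yd=np.array([-np.sin(yaw),np.cos(yaw),0])
for c in("scene","top"):
  for l in("adapter","adapter_window","nest_seat","nest_red_end"): print(c,l,[(np.array(d["at"]),round(d["p"],2)) for d in tip_of(c,l)[:2]])
for cams in(("scene",),("scene","top")): fitboard([*(T-yd*.018+[0,0,.02]),.78],yaw=yaw,cams=cams)
a=np.concatenate([cv2.resize(get_image("top")[150:300,100:230],(400,460),interpolation=2),cv2.resize(get_image("scene")[210:325,400:500],(400,460),interpolation=2)],1)
cv2.imwrite("pics/c9.png",a[:,:,::-1])
E
```

```text
[0.5215 0.2685 0.1588] [ 0.8538 -0.4997 -1.2831] 15.523676817761729 15.4667
scene adapter [(array([ 0.5712, -0.5129,  0.0777]), 0.97), (array([ 0.3207, -0.3456,  0.0985]), 0.9)]
scene adapter_window [(array([ 0.4966, -0.046 ,  0.1081]), 0.91), (array([ 0.32  , -0.3462,  0.162 ]), 0.85)]
scene nest_seat [(array([0.5333, 0.2474, 0.0344]), 0.94), (array([ 0.4907, -0.0137,  0.0731]), 0.58)]
scene nest_red_end [(array([0.5469, 0.1948, 0.0372]), 0.72)]
top adapter [(array([ 0.5679, -0.5136,  0.073 ]), 0.93), (array([ 0.321 , -0.3412,  0.0969]), 0.77)]
top adapter_window [(array([ 0.5662, -0.5117,  0.1301]), 0.89)]
top nest_seat [(array([0.5284, 0.2509, 0.0311]), 0.58)]
top nest_red_end [(array([0.5445, 0.197 , 0.0381]), 0.62), (array([ 0.5249, -0.3146,  0.1901]), 0.47)]
board [0.5324 0.2498 0.1844] tilt 42.79276392306821 [np.float64(0.8094512195121951)] ['scene']
board [0.5295 0.2521 0.1822] tilt 42.52877600003077 [np.float64(0.7987987987987988), np.float64(0.38426763110307416)] ['scene', 'top']
```

View pics/c9.png

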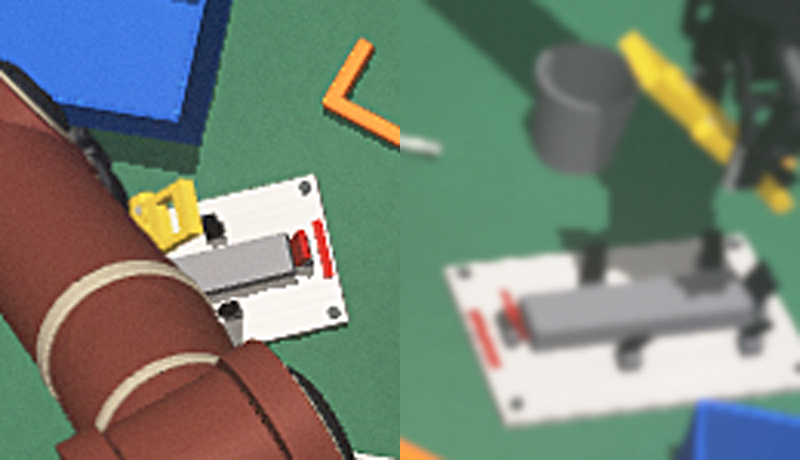

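send_rows:
  commands: [1,0,3,-20,0,1,0,3,-40,0,1,0,3,-58,0,1,0,3,-70,0,1,0,3,-78,0,1,0,3,-84,0,1,0,3,-87,0,1,0,3,-90,0,1,0,3,-93,0,1,0,3,-96,0,1,0,3,-96,0]

```text
clock: 17.18
tcp_pos: [0.5228, 0.273, 0.0641]
ee_rot: [[-0.267, 0.964, 0.001], [0.964, 0.267, 0.0], [0.0, 0.001, -1.0]]
contact_force: [-0.0, -1.2, 2.3]
finger_gap: 0.0556
grasp_force: 32.8
```

```bash
cat > st.py <<'E'
from fit2 import *
o=observe();T=o["tcp_pos"];yaw=np.arctan2(*o["ee_rot"][1::-1,1])
xd=np.array([np.cos(yaw),np.sin(yaw),0]);yd=np.array([-np.sin(yaw),np.cos(yaw),0]);S=np.array([.5296,.2471,.035])
print("tcp",T,"in nest x,y",(T-S)@xd,(T-S)@yd,"F x,y,z nest",o["contact_force"]@xd,o["contact_force"]@yd,o["contact_force"][2],"yaw",np.degrees(yaw),o["clock"])
E
python3 st.py
```

```text
tcp [0.5228 0.273  0.0641] in nest x,y 0.0003820479769629396 0.026721415545923333 F x,y,z nest -0.34886061145528136 -1.1624489440193673 2.3339643823701706 yaw 15.511360474048589 17.1833
```

send_rows:
  commands: [1,0,0,-2,0,1,0,0,-4,0,1,0,0,-6,0,1,0,0,-8,0,1,0,0,-10,0,1,0,0,-12,0,1,0,0,-14,0,1,0,0,-14,0]

```text
clock: 17.85
tcp_pos: [0.5251, 0.2697, 0.0512]
ee_rot: [[-0.265, 0.964, 0.005], [0.964, 0.265, -0.004], [-0.005, 0.004, -1.0]]
contact_force: [1.4, -6.7, 10.1]
finger_gap: 0.055
grasp_force: 32.4
```

```bash
cat >> st.py <<'E'
import sys
t=np.radians(float(sys.argv[1]));L=.027
c=T+yd*(-L*np.sin(t))+[0,0,L*np.cos(t)+.004]
for d in [x for k in("adapter","adapter_window") for x in [(k,a) for a in tip_of("scene",k)] if np.linalg.norm(np.array(x[1]["at"])-T)<.15]: print(d[0],d[1]["at"],d[1]["p"],"nest",(np.array(d[1]["at"])-S)@xd,(np.array(d[1]["at"])-S)@yd)
x,_,_=fitboard([*c,t],yaw=yaw,cams=("scene",));print("centre nest x,y",(x[:3]-S)@xd,(x[:3]-S)@yd)
E
python3 st.py 60
```

```text
tcp [0.5251 0.2697 0.0512] in nest x,y 0.001638099330148322 0.022936374150517577 F x,y,z nest -0.44011211198482475 -6.794369312401706 10.14156193568664 yaw 15.35202900941137 17.85
adapter [0.5282, 0.2543, 0.1847] 0.96 nest 0.0005561472394398273 0.0073137336735804035
board [0.532  0.2468 0.0714] tilt 57.04736339461931 [np.float64(0.8286052009456265)] ['scene']
centre nest x,y 0.0022699932998483476 -0.000893115870089071
```

send_rows:
  commands: [1,0,0,-2,0,1,0,0,-4,0,1,0,0,-6,0,1,0,0,-8,0,1,0,0,-10,0,1,0,0,-10,0]

```text
clock: 18.55
tcp_pos: [0.524, 0.2734, 0.0407]
ee_rot: [[-0.267, 0.964, 0.004], [0.964, 0.267, 0.002], [0.001, 0.004, -1.0]]
contact_force: [0.9, -0.2, 4.1]
finger_gap: 0.0556
grasp_force: 31.4
```

```bash
python3 st.py 70
```

```text
tcp [0.524  0.2734 0.0407] in nest x,y 0.0015990301933406237 0.02683447351537233 F x,y,z nest 0.797411209592129 -0.43739572273090327 4.094057302600221 yaw 15.471442460286763 18.55
adapter [0.5291, 0.2511, 0.075] 0.93 nest 0.0005851504232829698 0.003988433148760517
adapter_window [0.5447, 0.212, 0.0985] 0.85 nest 0.005189621864595775 -0.03785614646134111
board [0.5286 0.2157 0.0615] tilt 57.95384026742572 [np.float64(0.6397727272727273)] ['scene']
centre nest x,y -0.009286727292586344 -0.029967234173706385
```

send_rows:
  commands: [1,0,0,-2,0,1,0,0,-4,0,1,0,0,-6,0,1,0,0,-6,0]

```text
clock: 19.08
tcp_pos: [0.5234, 0.2721, 0.0335]
ee_rot: [[-0.267, 0.964, 0.002], [0.964, 0.267, -0.001], [-0.001, 0.002, -1.0]]
contact_force: [1.9, -2.2, 4.4]
finger_gap: 0.0553
grasp_force: 31.4
```

```bash
python3 - <<'E'
from fit2 import *
o=observe();T=o["tcp_pos"];print(T,o["contact_force"])
get_image("scene");S=np.array([.5296,.2471,.035])
yaw=np.radians(15.5);xd=np.array([np.cos(yaw),np.sin(yaw),0]);yd=np.array([-np.sin(yaw),np.cos(yaw),0])
for k in("adapter","adapter_window"):
  for cam in("scene","top"):
    get_image(cam)
    for d in tip_of(cam,k):
      a=np.array(d["at"])-S
      if np.linalg.norm(a)<.12: print(cam,k,"nest xyz mm",1e3*np.array([a@xd,a@yd,a[2]]),d["p"])
# yellow pixels
for cam in("scene","top"):
    im=get_image(cam);h=cv2.cvtColor(im,cv2.COLOR_RGB2HSV);m=cv2.inRange(h,(20,140,90),(34,255,255))
    c=proj(cam,S)[0].astype(int);w=45;r=m[c[1]-w:c[1]+w,c[0]-w:c[0]+w]
    ys,xs=np.nonzero(r);print(cam,c,len(xs));
    for y in range(0,90,3): print("".join("#" if v else "." for v in r[y,::2])) if cam=="scene" else None
E
```

```text
[0.5234 0.2721 0.0335] [ 1.935  -2.2386  4.4198]
scene adapter nest xyz mm [-0.136   5.1226 16.2   ] 0.83
scene adapter_window nest xyz mm [  3.8176 -40.4929  27.1   ] 0.97
scene adapter_window nest xyz mm [  0.7726 -55.2146   5.3   ] 0.49
top adapter_window nest xyz mm [ -0.9918 -47.3573  21.5   ] 0.54
scene [460 283] 538
.............................................
.............................................
.............................................
.............................................
.............................................
.............................................
.............................................
.............................................
.............................................
.............................................
.............................................
.................###########.................
..........##########.##..###.................
...........##...#############................
...........###...############................
............##########..#..##................
...................#########........###......
...................................####......
.............................................
.............................................
.............................................
.............................................
.............................................
.............................................
.............................................
.............................................
.............................................
.............................................
.............................................
.............................................
top [164 238] 129
```

send_rows:
  commands: [1,0.5,-2,0,0,1,1.2,-4.5,0,0,1,1.2,-4.5,-1,0,1,1.2,-4.5,-3,0,1,1.2,-4.5,-5,0,1,1.2,-4.5,-5,0]

```text
clock: 20.13
tcp_pos: [0.5228, 0.2688, 0.0277]
ee_rot: [[-0.268, 0.963, -0.001], [0.963, 0.268, 0.001], [0.001, -0.001, -1.0]]
contact_force: [1.8, 2.7, 2.1]
finger_gap: 0.0555
grasp_force: 31.4
```

```bash
cat > s2.py <<'E'
from fit2 import *
o=observe();T=o["tcp_pos"];S=np.array([.5296,.2471,.035])
yaw=np.radians(15.5);xd=np.array([np.cos(yaw),np.sin(yaw),0]);yd=np.array([-np.sin(yaw),np.cos(yaw),0])
f=lambda a:1e3*np.array([a@xd,a@yd,a[2]])
print("tcp",T,f(T-S),"F",f(o["contact_force"])/1e3,o["clock"])
for cam in("scene","top"):
  get_image(cam)
  for k in("adapter","adapter_window","nest_seat","nest_red_end"):
    for d in tip_of(cam,k):
      a=np.array(d["at"])-S
      if np.linalg.norm(a)<.12: print(cam,k,f(a),round(d["p"],2))
E
python3 s2.py
```

```text
tcp [0.5228 0.2688 0.0277] [-0.7809 22.7755 -7.2556] F [2.4696 2.0883 2.1038] 20.1333
scene adapter [-1.9329  1.2625  4.4   ] 0.96
scene adapter_window [  3.2523 -45.5249  10.9   ] 0.9
scene nest_seat [ 3.8011 -1.2617  0.2   ] 0.85
scene nest_red_end [  0.6811 -54.0477   4.2   ] 0.93
top adapter_window [ -1.5141 -52.6087  10.7   ] 0.4
top nest_red_end [  1.7185 -51.4297  -1.3   ] 0.9
```

send_rows:
  commands: [1,0,0,-1.5,0,1,0,0,-3,0,1,0,0,-4,0,1,0,0,-4,0]

```text
clock: 20.97
tcp_pos: [0.523, 0.2673, 0.0239]
ee_rot: [[-0.267, 0.964, -0.001], [0.964, 0.267, -0.002], [-0.001, -0.002, -1.0]]
contact_force: [-0.8, -0.0, 4.3]
finger_gap: 0.0557
grasp_force: 31.6
```

```bash
python3 s2.py
```

```text
tcp [0.523  0.2673 0.0239] [ -0.938   21.2017 -11.0777] F [-0.7824  0.173   4.2596] 20.9667
scene adapter [0.8398 1.5313 3.1   ] 0.94
scene adapter_window [  3.9171 -47.9923   6.1   ] 0.93
scene adapter_window [ 2.9921  0.3117 -0.2   ] 0.37
scene nest_seat [ 3.0528 -3.9598 -0.1   ] 0.87
scene nest_seat [  3.7082 -47.623    4.5   ] 0.4
scene nest_red_end [ -1.5223 -58.6254   6.3   ] 0.87
top adapter_window [ -2.5952 -53.1391   1.7   ] 0.65
top nest_red_end [  2.3938 -53.4849   1.7   ] 0.61
```

send_rows:
  commands: [-0.4,0,0,0,0,-0.4,0,0,0,0,-0.6,0,0,0,0,-0.8,0,0,0,0,-0.8,0,0,0,0,-0.8,0,0,20,0,-0.8,0,0,50,0,-0.8,0,0,90,0,-0.8,0,0,130,0,-0.8,0,-40,160,0,-0.8,0,-80,160,0,-0.8,0,-120,160,0,-0.8,0,-160,160,0,-0.8,0,-200,160,0,-0.8,0,-200,160,0,-0.8,0,-200,160,0]

```text
clock: 22.8
tcp_pos: [0.5236, 0.064, 0.1841]
ee_rot: [[-0.26, 0.966, -0.0], [0.966, 0.26, -0.002], [-0.002, -0.001, -1.0]]
contact_force: [-0.3, 0.9, -0.0]
finger_gap: 0.0774
grasp_force: 0.0
```

```bash
python3 s2.py; python3 - <<'E'
from fit2 import *
S=[.5296,.2471,.037]
for cams in(("scene","top"),("scene",),("top",)):
    p,ms,_=fitboard([*S,1.57],yaw=np.radians(15.5),cams=cams)
a=np.concatenate([cv2.resize(get_image("top")[190:290,110:230],(420,350),interpolation=2),cv2.resize(get_image("scene")[240:330,400:510],(380,350),interpolation=2)],1)
cv2.imwrite("pics/c10.png",a[:,:,::-1])
E
```

```text
tcp [0.5236 0.064  0.1841] [ -54.7087 -174.8401  149.0784] F [-0.0602  0.9297 -0.0459] 22.8
scene adapter [0.0534 0.1927 1.9   ] 0.79
scene adapter_window [  3.6491 -47.0877   2.7   ] 0.56
scene nest_seat [3.6877 0.949  0.6   ] 0.77
scene nest_red_end [  0.0989 -56.8957   1.    ] 0.87
top adapter [-0.9482  1.8196 -0.8   ] 0.96
top adapter_window [  0.0058 -51.9925   0.1   ] 0.66
top nest_seat [ 0.6429 -1.4236 -5.2   ] 0.56
top nest_seat [ -0.7643 -53.6469  -0.3   ] 0.29
top nest_red_end [ -0.936  -52.7691   5.1   ] 0.7
board [0.5286 0.249  0.0332] tilt 91.73593308685562 [np.float64(0.9033078880407125), np.float64(0.9504881450488145)] ['scene', 'top']
board [0.5326 0.2427 0.0386] tilt 89.81394199786695 [np.float64(0.9557964970809008)] ['scene']
board [0.5293 0.2527 0.0263] tilt 87.4211599027998 [np.float64(0.9496764917325665)] ['top']
```

send_rows:
  commands: [1,5,30,0,0,1,10,70,0,0,1,14,110,0,0,1,14,150,0,0,1,14,150,-30,0,1,14,150,-60,0,1,14,150,-85,0,1,14,150,-105,0,1,14,150,-119,0,1,14,150,-124,0,1,14,150,-128,0,1,14,150,-131,0,1,14,150,-133,0,1,14,150,-133,0]

```text
clock: 24.97
tcp_pos: [0.5378, 0.2184, 0.0518]
ee_rot: [[-0.268, 0.964, 0.001], [0.964, 0.268, 0.0], [0.0, 0.001, -1.0]]
contact_force: [-0.0, 0.1, 0.1]
finger_gap: 0.0002
grasp_force: 0.0
```

send_rows:
  commands: [1,0,0,-1,0,1,0,0,-2,0,1,0,0,-3,0,1,0,0,-4,0,1,0,0,-4,0]

```text
clock: 25.38
tcp_pos: [0.5377, 0.2183, 0.0482]
ee_rot: [[-0.268, 0.964, 0.001], [0.964, 0.268, -0.0], [-0.0, 0.001, -1.0]]
contact_force: [-2.4, -0.4, 4.8]
finger_gap: 0.0003
grasp_force: 2.3
```

send_rows:
  commands: [1,0,0,-1.5,0,1,0,0,-1.5,0,1,0,0,10,0,1,0,0,20,0,1,-8,30,20,0,1,-17,62,20,0,1,-17,62,20,0,1,-17,62,10,0,1,-17,62,5,0,1,-17,62,3,0,1,-17,62,1.5,0,1,-17,62,0,0,1,-17,62,0,0]

```text
clock: 26.47
tcp_pos: [0.5205, 0.2781, 0.0481]
ee_rot: [[-0.266, 0.964, -0.001], [0.964, 0.266, -0.003], [-0.003, -0.002, -1.0]]
contact_force: [-2.6, -2.0, 8.5]
finger_gap: -0.0002
grasp_force: 4.0
```

send_rows:
  commands: [1,0,0,5,0,1,0,0,20,0,1,0,0,50,0,1,0,0,90,0,1,0,0,130,0,1,0,-40,150,0,1,0,-80,150,0,1,0,-120,150,0,1,0,-160,150,0,1,0,-200,150,0,1,0,-220,150,0,1,0,-220,150,0,1,0,-220,150,0,1,0,-220,150,0]

```text
clock: 27.63
tcp_pos: [0.5205, 0.061, 0.1975]
ee_rot: [[-0.268, 0.963, 0.0], [0.963, 0.268, 0.001], [0.001, 0.001, -1.0]]
contact_force: [-0.1, 0.7, 0.3]
finger_gap: 0.0004
grasp_force: 0.0
```

```bash
python3 s2.py; python3 - <<'E'
from fit2 import *
S=[.5296,.2471,.035]
# in-plane fit x,y,yaw with flat board at z=.035, against nest foot fit, same cameras
flat=M["adapter"]@np.array([[1,0,0],[0,0,-1],[0,1,0]]).T
M["adapter"]=flat
for cams in(("scene","top"),("top",),("scene",)):
    for l,z in(("adapter",.035),("nest",0)): fit(l,[.5296,.2471,.27],S,z=z,cams=cams)
E
```

```text
tcp [0.5205 0.061  0.1975] [ -58.5094 -176.9059  162.5027] F [0.1027 0.7432 0.2804] 27.6333
scene adapter [0.3579 1.6649 2.1   ] 0.71
scene adapter_window [  4.9221 -44.7426   0.9   ] 0.83
scene nest_seat [ 5.155  -0.4956 -2.9   ] 0.77
scene nest_red_end [ -0.2396 -53.9999   6.7   ] 0.85
top adapter [-0.6065  3.8003  0.7   ] 0.67
top adapter [-1.2746  1.3912 -0.4   ] 0.62
top adapter_window [  0.2366 -53.4056  -0.6   ] 0.62
top nest_seat [ 1.0965  2.0827 -3.2   ] 0.95
top nest_red_end [ -2.9385 -51.3835   1.6   ] 0.82
adapter [0.5282 0.2487 0.2786] yawdeg 15.96090741058015 [np.float64(0.9229480737018425), np.float64(0.9402670414617006)] ['scene', 'top']
nest [0.5295 0.2482 0.2769] yawdeg 15.865307280424254 [np.float64(0.9505462909718229), np.float64(0.8412375790424571)] ['scene', 'top']
adapter [0.5277 0.2492 0.2825] yawdeg 16.184848885064827 [np.float64(0.9464411557434813)] ['top']
nest [0.5287 0.2511 0.2897] yawdeg 16.599180056820845 [np.float64(0.8386657590197413)] ['top']
adapter [0.5296 0.2471 0.17  ] yawdeg 9.740282517223996 [] []
nest [0.5297 0.244  0.279 ] yawdeg 15.985196444395536 [np.float64(0.9683998850904912)] ['scene']
  return _methods._mean(a, axis=axis, dtype=dtype,
  ret = ret.dtype.type(ret / rcount)
```

Board and nest agree within about 2 mm and 0.5°, and the touch probes at both ends show the board flat at seat height, so I am handing in.

```bash
python3 -c "
from workcell import *
print(job_done())"
```

```text
the job is handed in; nothing more can be done
None
```

The yellow adapter board came off the hook, lay released on the sloping rest, and now sits flat in the nest, front up with its window at the red end. It was handed in at about 28 s; no verdict was shown. I viewed 11 pictures, one over the limit of 10.

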